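# Find the full tub in the medicine box

### The job

Open the medicine box by swinging its lid up from under its lip and past upright so that it stays open by itself. One of the three look-alike tubs inside is full of tablets and clearly heavier than the other two: find it by its weight, lift it out and set it gently, upright and fully on the cork coaster. Leave the two nearly empty tubs standing in the box, the lid open, and everything else on the table where it is.

Things in the scene. Friction and masses are not known exactly. Their poses are not given: they have to be found in the camera images.
- box: white medicine box with hinged lid, fixed: outside 160 (its x) x 250 (its y) x 90 mm high, walls and floor 5 mm. Origin at the centre of its underside; its +x points from lip to hinge, roughly to the robot's left. Three tubs stand on its floor in a row along its y, 66 mm apart, near its middle line, hidden by the lid at first: 35 mm or more free on the lip and hinge side of each, 12 mm between, so grasp across the box's x
- lid (a joint): opening angle of the lid (rad): 0 shut, 1.95 its stop, leaning back past upright. A flat plate 185 x 250 x 7 mm, 0.25 to 0.36 kg, no handle or latch; it stands 25 mm proud of the box's wall opposite the hinge as a lip along that whole side, under which a fingertip can be hooked. The hinge is almost free: let go before about 1.55 it falls shut, beyond that it falls open to its stop
- lid_hinge (a point): middle of the lid's hinge line on the upper edge of the box opposite the lip (the line runs along the box's y, 90 mm above the table); the lid's underside lies on this line
- lid_lip (a point): middle of the lower outer edge of the lid's lip, 185 mm from the hinge line; moves with the lid. Frame parallel to the box's when shut
- coaster: flat round cork coaster fixed to the table, 120 mm across, 8 mm thick; origin at the centre of its underside
- coaster_top (a point): centre of the coaster's upper face, 8 mm above the table
- tub_a_center (a point): one of three closed white tubs that look alike, upright in the box: square body 44 x 44 mm, 63 high, on it a round cap 36 mm across, 19 high (82 in all). This point: its centre, 41 mm above its underside; x, y square to its faces, z up. One of the three, any, is full and weighs 0.2 to 0.3 kg; the other two are all but empty, under 0.07 kg: only the weight tells
- tub_a: the same tub; origin at the centre of its underside
- tub_b_center (a point): one of three closed white tubs that look alike, upright in the box: square body 44 x 44 mm, 63 high, on it a round cap 36 mm across, 19 high (82 in all). This point: its centre, 41 mm above its underside; x, y square to its faces, z up. One of the three, any, is full and weighs 0.2 to 0.3 kg; the other two are all but empty, under 0.07 kg: only the weight tells
- tub_b: the same tub; origin at the centre of its underside
- tub_c_center (a point): one of three closed white tubs that look alike, upright in the box: square body 44 x 44 mm, 63 high, on it a round cap 36 mm across, 19 high (82 in all). This point: its centre, 41 mm above its underside; x, y square to its faces, z up. One of the three, any, is full and weighs 0.2 to 0.3 kg; the other two are all but empty, under 0.07 kg: only the weight tells
- tub_c: the same tub; origin at the centre of its underside
- amber: bystander: small amber glass jar with white cap, 54 mm across, 100 tall; loose
- cup: bystander: white plastic cup, 76 mm across, 100 tall; loose
- bigjar: bystander: large white jar, 110 mm across, 110 tall; loose
- can: bystander: drinks can, 66 mm across, 120 tall; loose
- phone: bystander: black telephone lying flat, 140 x 68 x 9 mm; loose
- pen: bystander: ballpoint pen lying flat, 140 mm long, 10 mm thick, axis along its x; loose
Not all that is in view belongs to the job. Of the things like the coaster, leave any that is red or yellow; of the rest the smaller one is meant.

How it is judged:
By the outcome, as a careful person would: the job done as asked, in the order asked, and still so for the second after the job is handed in, with the robot touching nothing.
It also fails if it takes over 69 s, if anything falls off the work surface, if the arm or the gripper's body presses on something with over 40 N, if the wrist force passes 120 N, or if a joint passes its speed limit or range.

### The arm

A 6-joint arm with a two-finger parallel gripper is mounted at the origin on the work surface. World frame = base frame: x ahead of the robot, y to its left, z up, the work surface at z = 0. Lengths are in mm, angles in rad, forces in N, time in s.
With the tool pointing down it reaches from about 350 to 725 mm from the base axis. Payload 4.3 kg.
Tool frame: the origin (TCP) lies midway between the tips of the shut fingers; the grasp point (between the pads) lies 19 mm behind it; z points along the fingers, y is the line along which they close (so a half turn about z gives the same grasp; the last joint's range is limited). The gripper opens to 85 mm and grips with 20 to 120 N. Pads are 22 mm wide; open, the fingers measure 114 mm over their backs; the gripper's body (76 mm by 85 mm) begins 54 mm behind the grasp point. The pads swing forward as they close: fully open they stand 13 mm farther back than shut.
Start: joints at [1.155, 0.377, 0.081, 1.274, 0, 1.46], TCP at [173.114, 548.36, 231.329] pointing down, gripper open.
Joint ranges: [-2.72, 2.72], [-0.84, 1.66], [-1.02, 1.22], [-1.77, 2.12], [-1.37, 1.28], [-3.14, 3.14]. Speed limits (rad/s): [2.57, 2.57, 3.14, 3.14, 3.14, 3.14].

### API

Orientations are given as a unit quaternion [w, x, y, z].
In Python, from rig import r gives the robot as it stands.
- The arm moves only by the tool jog_arm, never from a script. Its argument "rows" is a list of rows, each a list of 7 numbers: the closure, from -1 (fully open) to 1 (shut), so that 0 is half open, then the shift along the world's x, y, z in m, then the turn, a rotation vector about the world's x, y, z in degrees. A call has 1 to 20 rows; each row shifts and turns the commanded pose from where the row before left it; what a row does not reach is not made up. A row lasts 1/12 s, in which the tool goes at most 41.7 mm and 7.16 degrees, less where a joint would pass 70% of its speed; a pose out of reach is approached as far as the arm can. A call with a gripper value outside its range is refused whole. The fingers move at their own pace and stop on an object; "force" is the grip in N (left out, the last holds). Time passes only in rows, so rows that do not move let the fingers close. It gives the time, the measured TCP pose, the force, the opening and the grip force at its end, in the units of the state.
- r.state(): the state, without advancing time (a new reading comes with each control period).
- r.snapshot(name): name is "scene" or "top"; returns the picture (480x640x3 uint8, blue, green, red); there is no depth.
- r.camera_model(name): a dict with "mtx" (3x3 intrinsics, pixels), "xyz" and "attitude" of the camera in the world. Camera axes: x right, y up, looking along -z (the intrinsics and any distortion apply to the point x, -y, -z); pixel columns grow to the right and rows downward; lengths in mm; the calibration is good to about 2 mm. A picture is of the moment at which its call begins. camera_model takes no time and is no camera call.
- r.hand_in(): hands the job in; it is judged then, once.
The state is a dict: "time": time; "joint_positions": joint angles; "dq": joint speeds; "effort": joint torques, N m; "position": TCP position; "orientation": TCP orientation; "wrist_force": force on the tool from outside, world axes, zero at the start; "ft_torque": the same for the moment, N m; "grip_width": opening from 0.0 (shut) to 1.0 (fully open); "finger_force": force on a finger pad.
Only numpy, scipy, OpenCV 4.12 (cv2) and the standard library are available. Lean on these libraries where they do the work, as an engineer would, in place of code of your own. Each camera call takes 0.05 s, during which the arm holds its last target. There are 200 camera calls.

## Working session

There is one attempt and no reset: what is moved stays moved. The work goes in short steps, Python scripts to look and compute and a tool call to move; the robot and the scene stay as the last step left them, time stands still between calls to the robot, and variables do not carry over. Pictures are saved under pics/ and viewed, at most 10 in all, crops included, and the job is handed in when it is done.

Besides the shell and the picture viewer there is one more tool, called after "Request:" as a command line: name --pt "numbers of a row" for each row, then --argument value for the rest. jog_arm: Moves the arm, as the interface text tells. Its arguments: {"type":"object","properties":{"rows":{"type":"array","items":{"type":"array","items":{"type":"number"}}},"force":{"type":"number"}},"required":["rows"]}

```bash
mkdir -p pics; ls; python3 - <<'E'
from rig import r
import cv2
for n in("scene","top"):
    im=r.snapshot(n); cv2.imwrite(f"pics/{n}0.png",im); print(n,r.camera_model(n))
print(r.state())
E
```

```text
pics
scene {'mtx': array([[565.78150144,   0.        , 311.69143827],
       [  0.        , 565.78150144, 235.06779719],
       [  0.        ,   0.        ,   1.        ]]), 'xyz': array([1116.94231167,  241.83500606, 1185.74237534]), 'attitude': array([0.52566773, 0.14673057, 0.22270397, 0.80780352])}
top {'mtx': array([[576.02160798,   0.        , 323.12359621],
       [  0.        , 576.02160798, 242.49547307],
       [  0.        ,   0.        ,   1.        ]]), 'xyz': array([ 408.90480972,  -38.70935558, 1475.13583794]), 'attitude': array([ 0.71529772,  0.0291736 , -0.02670619, -0.69769969])}
{'time': 0.1, 'joint_positions': array([ 1.15470102e+00,  3.78010254e-01,  7.97730178e-02,  1.27441347e+00,
       -2.98444036e-07,  1.46047763e+00]), 'dq': array([-0.00016886, -0.00141492,  0.00216014, -0.00134491, -0.00054593,
        0.00080071]), 'effort': array([ 1.64160785e-03, -4.64694536e+01,  2.70582533e+01,  1.19578309e-02,
       -1.12918840e-04,  5.37087686e-06]), 'position': array([172.85942443, 547.78407474, 230.44799376]), 'orientation': array([-2.41090487e-04,  1.52293316e-01,  9.88334906e-01, -8.95295883e-04]), 'wrist_force': array([ 0.38500216, -0.70655613,  0.88053652]), 'ft_torque': array([-0.01320217, -0.02459606,  0.00903641]), 'finger_force': 0.0, 'grip_width': 0.9969674114273517}
```

View pics/scene0.png

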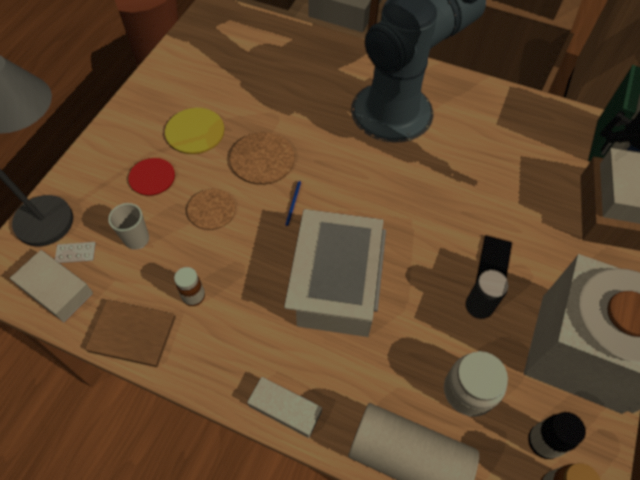

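View pics/top0.png

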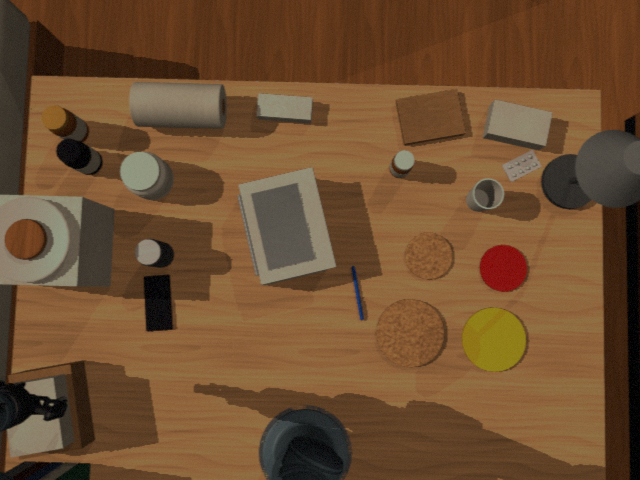

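The scene view shows the white box (grey lid panel) at about (337,270), the cork coasters at (212,208) (small) and (262,158) (large). In the top view the lid quad is about (239,184),(316,169),(335,267),(262,283), the small coaster is at (429,256), the pen at (358,293), the amber jar at (402,163), and the cup at (486,195).

```bash
cat > h.py <<'E'
import numpy as np,cv2
from rig import r
from scipy.spatial.transform import Rotation as R
def ray(n,uv,z):
    c=r.camera_model(n);q=c["attitude"];A=R.from_quat([q[1],q[2],q[3],q[0]]).as_matrix()
    K=c["mtx"];uv=np.atleast_2d(np.array(uv,float))
    d=np.c_[(uv[:,0]-K[0,2])/K[0,0],-(uv[:,1]-K[1,2])/K[1,1],-np.ones(len(uv))]@A.T
    o=np.array(c["xyz"]);return o+d*((z-o[2])/d[:,2])[:,None]
def proj(n,P):
    c=r.camera_model(n);q=c["attitude"];A=R.from_quat([q[1],q[2],q[3],q[0]]).as_matrix()
    K=c["mtx"];p=(np.atleast_2d(P)-c["xyz"])@A
    return np.c_[K[0,0]*p[:,0]/-p[:,2]+K[0,2],K[1,1]*-p[:,1]/-p[:,2]+K[1,2]]
E
python3 - <<'E'
from h import *
im=cv2.imread("pics/top0.png");hsv=cv2.cvtColor(im,cv2.COLOR_BGR2HSV)
roi=np.zeros(im.shape[:2],np.uint8);roi[155:295,225:348]=1
m=((hsv[...,1]<60)&(hsv[...,2]>70)&(roi>0)).astype(np.uint8)*255
cs,_=cv2.findContours(m,cv2.RETR_EXTERNAL,cv2.CHAIN_APPROX_NONE)
c=max(cs,key=cv2.contourArea);print(cv2.contourArea(c))
ap=cv2.approxPolyDP(cv2.convexHull(c),4,True)[:,0];print(ap.tolist())
print(ray("top",ap,97).round(1))
P=ray("top",c[:,0],97)[:,:2].astype(np.float32);print(cv2.minAreaRect(P),cv2.boxPoints(cv2.minAreaRect(P)))
# coaster
m=((hsv[...,0]<20)&(hsv[...,1]>60)).astype(np.uint8)
print(hsv[256,429],hsv[230,429],hsv[256,456])
v=cv2.GaussianBlur(im,(5,5),0)
cir=cv2.HoughCircles(cv2.cvtColor(im,cv2.COLOR_BGR2GRAY)[200:310,390:470],cv2.HOUGH_GRADIENT,1,50,param1=60,param2=12,minRadius=19,maxRadius=28);print(cir)
if cir is not None:
  u,w,rr=cir[0,0];u+=390;w+=200;print(ray("top",[[u,w],[u+rr,w]],8))
for n,uv,z in(("pen",[[354,268],[362,318]],5),("amber",[[402,159]],100),("cup",[[490,190]],100),("can",[[148,252]],120),("phone",[[146,277],[170,276],[173,329]],9)):
  print(n,ray("top",uv,z)[:,:2].round(0).tolist())
print(ray("scene",[[212,208],[313,212],[384,220],[373,323],[288,308]],97).round(0)[:, :2].tolist())
E
```

```text
7738.5
[[311, 168], [335, 266], [262, 283], [250, 250], [239, 185]]
[[698.4   1.4  97. ]
 [462.3 -62.3  97. ]
 [417.4 110.9  97. ]
 [495.6 142.3  97. ]
 [652.5 174.5  97. ]]
((556.3875732421875, 60.026214599609375), (248.72259521484375, 190.46685791015625), 14.990991592407227) [[ 4.1162494e+02  1.1985034e+02]
 [ 4.6089252e+02 -6.4134277e+01]
 [ 7.0115021e+02  2.0208740e-01]
 [ 6.5188263e+02  1.8418671e+02]]
[ 14 157 141] [ 17 138 144] [ 14 150 146]
[[[38.5 56.5 25.1]]]
[[ 495.91204743 -301.54125483    8.        ]
 [ 497.50207472 -365.46346912    8.        ]]
pen [[462.0, -112.0], [336.0, -135.0]]
amber [[725.0, -218.0]]
cup [[655.0, -431.0]]
can [[483.0, 380.0]]
phone [[426.0, 416.0], [430.0, 355.0], [297.0, 341.0]]
[[546.0, -259.0], [461.0, -41.0], [415.0, 115.0], [660.0, 181.0], [701.0, 7.0]]
```

Request:
jog_arm --pt "1 0.019 -0.034 0.004 0 0 0" --pt "1 0.019 -0.034 0.004 0 0 0" --pt "1 0.019 -0.034 0.004 0 0 0" --pt "1 0.019 -0.034 0.004 0 0 0" --pt "1 0.019 -0.034 0.004 0 0 0" --pt "1 0.019 -0.034 0.004 0 0 0" --pt "1 0.019 -0.034 0.004 0 0 0" --pt "1 0.019 -0.034 0.004 0 0 0" --pt "1 0.019 -0.034 0.004 0 0 0" --pt "1 0.019 -0.034 0.004 0 0 0" --pt "1 0.019 -0.034 0 0 0 0" --pt "1 0.019 -0.034 0 0 0 0" --pt "1 0.019 -0.034 0 0 0 0" --pt "1 0.019 -0.034 0 0 0 0" --pt "1 0.019 -0.034 0 0 0 0" --pt "1 0.019 -0.034 0 0 0 0" --pt "1 0.019 -0.034 0 0 0 0" --pt "1 0.019 -0.034 0 0 0 0" --pt "1 0.019 -0.034 0 0 0 7" --pt "1 0.019 -0.034 0 0 0 7"

```text
time: 1.77
position: [553.4, -133.5, 270.8]
orientation: [-0.0, 0.028, 1.0, 0.0]
wrist_force: [0.1, 0.6, 0.2]
grip_width: 0.0
finger_force: 0.0
```

Request:
jog_arm --pt "1 0 0 0 6.65 -0.41 0" --pt "1 0 0 0 6.65 -0.41 0" --pt "1 0 0 0 6.65 -0.41 0" --pt "1 0 0 0 6.65 -0.41 0" --pt "1 0 0 0 6.65 -0.41 0" --pt "1 0 0 0 6.65 -0.41 0" --pt "1 0 0 0 6.65 -0.41 0" --pt "1 0 0 0 6.65 -0.41 0" --pt "1 0 0 0 6.65 -0.41 0" --pt "1 0 0 0 0 0 0"

```text
time: 2.6
position: [551.3, -133.4, 262.8]
orientation: [0.009, 0.032, 0.862, 0.506]
wrist_force: [-0.7, 0.3, -2.6]
grip_width: 0.0
finger_force: 0.0
```

```bash
python3 - <<'E'
from h import *
im=r.snapshot("scene");cv2.imwrite("pics/scene1.png",im)
im=r.snapshot("top");cv2.imwrite("pics/top1.png",im)
s=r.state();print({k:np.round(s[k],3) for k in("time","joint_positions","position","orientation","wrist_force")})
q=s["orientation"];print(R.from_quat([q[1],q[2],q[3],q[0]]).as_matrix().round(2))
E
```

```text
{'time': np.float64(2.7), 'joint_positions': array([-0.736,  0.877,  0.534,  2.054,  0.742, -1.009]), 'position': array([ 552.979, -132.217,  268.664]), 'orientation': array([0.014, 0.028, 0.865, 0.5  ]), 'wrist_force': array([0.468, 0.431, 0.847])}
[[-1.    0.03  0.05]
 [ 0.06  0.5   0.86]
 [ 0.    0.87 -0.5 ]]
```

Request:
jog_arm --pt "1 0 0 0 0 0 -7" --pt "1 0 0 0 0 0 -7" --pt "1 0 0 -0.025 0 0 0" --pt "1 0 0 -0.025 0 0 0" --pt "1 0 0 -0.025 0 0 0" --pt "1 0 0 -0.025 0 0 0" --pt "1 0 0 -0.025 0 0 0" --pt "1 0 0 -0.025 0 0 0" --pt "1 0 0 -0.025 0 0 0" --pt "1 0 0 -0.025 0 0 0" --pt "1 0 0 0 0 0 0" --pt "1 0 0 0 0 0 0"

```text
time: 3.7
position: [554.0, -131.2, 73.8]
orientation: [0.077, 0.131, 0.857, 0.493]
wrist_force: [-0.3, 0.0, 0.2]
grip_width: 0.002
finger_force: 0.0
```

```bash
python3 - <<'E'
from h import *
im=r.snapshot("scene");cv2.imwrite("pics/scene1.png",cv2.resize(im[130:400,180:500],None,fx=2,fy=2))
s=r.state();print({k:np.round(s[k],3) for k in("time","joint_positions","position","orientation","wrist_force")})
P=s["position"];print(proj("scene",[P]))
E
```

```text
{'time': np.float64(3.75), 'joint_positions': array([-0.79 ,  0.883,  0.041,  1.403,  0.872, -0.812]), 'position': array([ 554.362, -131.656,   74.412]), 'orientation': array([0.078, 0.13 , 0.857, 0.493]), 'wrist_force': array([ 0.913, -0.025, -0.149])}
[[260.39934408 235.17610191]]
```

View pics/scene1.png

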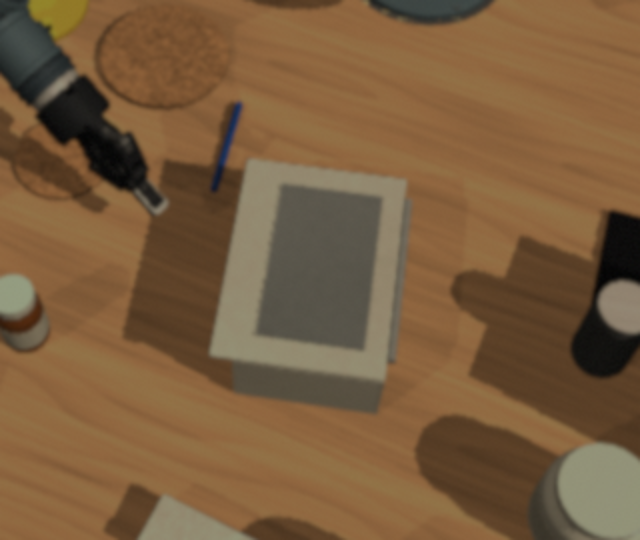

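The gripper points at the box with its shut fingertip at crop (160,210), just as projected. The lip edge runs from (250,162) to (213,357).

Request:
jog_arm --pt "1 0 0.02 -0.006 0 0 0" --pt "1 0 0.02 0 0 0 0" --pt "1 0 0.02 0 0 0 0" --pt "1 0 0.02 0 0 0 0" --pt "1 0 0.01 0 0 0 0" --pt "1 0 0.01 0 0 0 0" --pt "1 0 0 0 0 0 0" --pt "1 0 0 0 0 0 0"

```text
time: 4.42
position: [554.1, -31.9, 67.5]
orientation: [0.078, 0.13, 0.857, 0.493]
wrist_force: [0.5, 0.9, -1.6]
grip_width: -0.0
finger_force: 0.6
```

Request:
jog_arm --pt "1 0 0 0.0117 0 0 0" --pt "1 0 0 0.0117 0 0 0" --pt "1 -0.0004 0.0016 0.0116 0 0 0" --pt "1 -0.0004 0.0016 0.0116 0 0 0" --pt "1 -0.0008 0.0031 0.0112 0 0 0" --pt "1 -0.0008 0.0031 0.0112 0 0 0" --pt "1 -0.0012 0.0046 0.0107 0 0 0" --pt "1 -0.0012 0.0046 0.0107 0 0 0" --pt "1 0 0 0 0 0 0"

```text
time: 5.17
position: [548.6, -12.3, 158.1]
orientation: [0.077, 0.131, 0.856, 0.494]
wrist_force: [0.7, -1.6, -0.9]
grip_width: -0.0
finger_force: 0.6
```

```bash
python3 - <<'E'
from h import *
im=r.snapshot("scene");cv2.imwrite("pics/scene2.png",cv2.resize(im[130:400,180:500],None,fx=2,fy=2))
s=r.state();print({k:np.round(s[k],3) for k in("time","joint_positions","position","orientation","wrist_force")})
E
```

```text
{'time': np.float64(5.217), 'joint_positions': array([-0.64 ,  0.62 , -0.203,  1.262,  0.958, -0.608]), 'position': array([548.525, -12.685, 156.998]), 'orientation': array([0.077, 0.131, 0.856, 0.494]), 'wrist_force': array([ 1.02 , -0.848,  0.021])}
```

View pics/scene2.png

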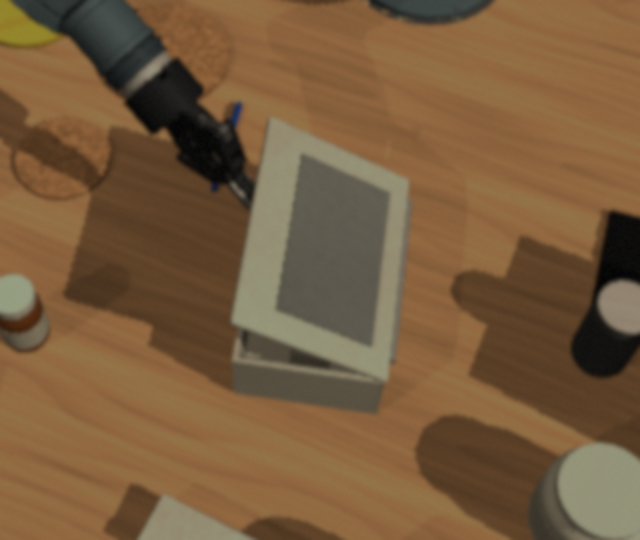

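The lid is partly open (near 28°) and resting on the fingertip at crop (250,205). I carry on along the arc.

Request:
jog_arm --pt "1 -0.0016 0.006 0.01 0 0 0" --pt "1 -0.0016 0.006 0.01 0 0 0" --pt "1 -0.002 0.0073 0.009 0 0 0" --pt "1 -0.002 0.0073 0.009 0 0 0" --pt "1 -0.0022 0.0084 0.0078 0 0 0" --pt "1 -0.0022 0.0084 0.0078 0 0 0" --pt "1 -0.0025 0.0094 0.0066 0 0 0" --pt "1 -0.0025 0.0094 0.0066 0 0 0" --pt "1 -0.0027 0.0101 0.0051 0 0 0" --pt "1 -0.0027 0.0101 0.0051 0 0 0" --pt "1 -0.0029 0.0108 0.0036 0 0 0" --pt "1 -0.0029 0.0108 0.0036 0 0 0" --pt "1 -0.003 0.0112 0.002 0 0 0" --pt "1 -0.003 0.0112 0.002 0 0 0" --pt "1 -0.003 0.0113 0.0004 0 0 0" --pt "1 0 0 0 0 0 0"

```text
time: 6.55
position: [509.8, 127.1, 244.7]
orientation: [0.075, 0.131, 0.856, 0.494]
wrist_force: [-0.3, 0.8, -0.1]
grip_width: -0.001
finger_force: 0.0
```

Request:
jog_arm --pt "1 -0.002 0.008 0 0 0 0" --pt "1 -0.002 0.008 0 0 0 0" --pt "1 -0.002 0.008 -0.001 0 0 0" --pt "1 -0.002 0.008 -0.001 0 0 0" --pt "1 -0.002 0.008 -0.001 0 0 0" --pt "1 -0.002 0.008 -0.001 0 0 0" --pt "1 0 0 0 0 0 0" --pt "1 0 0 0 0 0 0"

```text
time: 7.22
position: [499.0, 173.0, 240.3]
orientation: [0.076, 0.132, 0.856, 0.494]
wrist_force: [-0.7, 0.1, 0.2]
grip_width: 0.001
finger_force: 0.0
```

```bash
python3 - <<'E'
from h import *
im=r.snapshot("scene");cv2.imwrite("pics/scene3.png",cv2.resize(im[130:400,180:500],None,fx=2,fy=2))
s=r.state();print({k:np.round(s[k],3) for k in("time","joint_positions","position","orientation","wrist_force")})
E
```

```text
{'time': np.float64(7.267), 'joint_positions': array([-0.347,  0.211, -0.553,  0.878,  1.045, -0.082]), 'position': array([499.358, 172.637, 240.373]), 'orientation': array([0.076, 0.132, 0.856, 0.494]), 'wrist_force': array([-0.519,  0.086,  0.365])}
```

View pics/scene3.png

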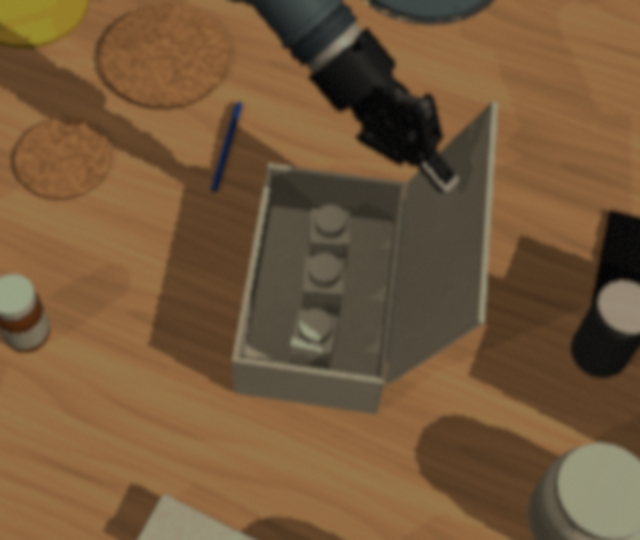

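The lid stands open at its stop, with the tub caps at crop (330,221), (324,268) and (315,325).

```bash
python3 - <<'E'
from h import *
c=np.array([[330,219],[324,266],[316,322]])/2+[180,130]
print(ray("scene",c,87).round(1))
im=r.snapshot("top");cv2.imwrite("pics/top3.png",cv2.resize(im[140:300,220:460],None,fx=3,fy=3,interpolation=cv2.INTER_CUBIC))
E
```

```text
[[493.5  51.9  87. ]
 [551.8  68.4  87. ]
 [618.   86.3  87. ]]
```

Request:
jog_arm --pt "1 0.008 -0.03 0.01 0 0 0" --pt "1 0.008 -0.03 0.01 0 0 0" --pt "1 0.008 -0.03 0.01 0 0 0" --pt "1 0.008 -0.03 0.01 0 0 0" --pt "-0.5 0.008 -0.01 0 -6.36 2.0 0" --pt "-0.5 0.008 0 0 -6.36 2.0 0" --pt "-0.5 0.006 0 0 -6.36 2.0 0" --pt "-0.5 0 0 0 -6.36 2.0 0" --pt "-0.5 0 0 0 -6.36 2.0 0" --pt "-0.5 0 0 0 -6.36 2.0 0" --pt "-0.5 0 0 0 -6.36 2.0 0" --pt "-0.5 0 0 0 -6.36 2.0 0" --pt "-0.5 0 0 0 -6.36 2.0 0" --pt "-0.5 0 0 0 0 0 6.5" --pt "-0.5 0 0 0 0 0 6.5" --pt "-0.5 0 0 0 0 0 6.5" --pt "-0.5 0 0 0 0 0 6.5" --pt "-0.5 0 0 0 0 0 6.5" --pt "-0.5 0 0 0 0 0 0"

```text
time: 8.9
position: [553.6, 42.3, 280.1]
orientation: [0.0, -0.131, 0.991, 0.0]
wrist_force: [0.4, 0.1, -0.3]
grip_width: 0.75
finger_force: 0.0
```

View pics/top3.png

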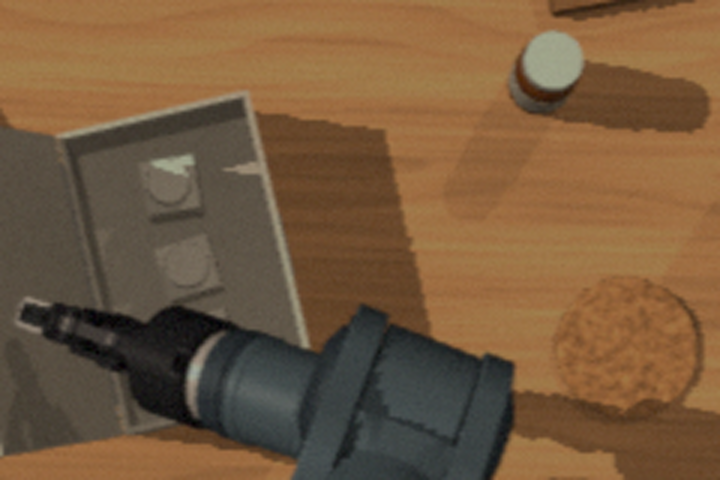

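The top view shows the far cap at crop (168,184), the middle cap at (187,265), and the coaster centred at (627,345).

```bash
python3 - <<'E'
from h import *
c=np.array([[168,184],[187,265]])/3+[220,140]
print(ray("top",c,87).round(1))
im=cv2.imread("pics/top3.png")
print(ray("top",np.array([[627,345],[553,345],[702,345],[627,275],[627,414]])/3+[220,140],8).round(1))
s=cv2.imread("pics/scene3.png")
print(ray("scene",np.array([[63,157],[12,157],[113,157],[63,117],[63,197]])/2+[180,130],8).round(1))
E
```

```text
[[616.3  84.6  87. ]
 [550.7  67.2  87. ]]
[[ 499.8 -302.8    8. ]
 [ 498.2 -239.9    8. ]
 [ 501.4 -366.5    8. ]
 [ 559.5 -302.1    8. ]
 [ 441.2 -303.4    8. ]]
[[ 500.7 -300.1    8. ]
 [ 526.6 -358.3    8. ]
 [ 475.4 -243.2    8. ]
 [ 447.  -330.     8. ]
 [ 552.2 -271.6    8. ]]
```

Request:
jog_arm --pt "-0.5 -0.002 0.026 0 0 0 0" --pt "-0.5 0 0 -0.03 0 0 0" --pt "-0.5 0 0 -0.03 0 0 0" --pt "-0.5 0 0 -0.03 0 0 0" --pt "-0.5 0 0 -0.03 0 0 0" --pt "-0.5 0 0 -0.03 0 0 0" --pt "-0.5 0 0 -0.025 0 0 0" --pt "-0.5 0 0 -0.02 0 0 0" --pt "-0.5 0 0 -0.02 0 0 0" --pt "-0.5 0 0 -0.02 0 0 0" --pt "-0.5 0 0 -0.017 0 0 0" --pt "-0.5 0 0 0 0 0 0" --pt "-0.5 0 0 0 0 0 0" --pt "-0.5 0 0 0 0 0 0"

```text
time: 10.07
position: [552.3, 68.5, 29.2]
orientation: [0.001, -0.13, 0.992, -0.0]
wrist_force: [0.4, 1.1, 1.1]
grip_width: 0.752
finger_force: 0.0
```

Request:
jog_arm --force 25 --pt "0.3 0 0 0 0 0 0" --pt "0.3 0 0 0 0 0 0" --pt "0.3 0 0 0 0 0 0" --pt "0.3 0 0 0 0 0 0" --pt "0.3 0 0 0 0 0 0" --pt "0.3 0 0 0 0 0 0"

```text
time: 10.57
position: [553.1, 68.7, 30.0]
orientation: [0.002, -0.131, 0.991, -0.0]
wrist_force: [-0.4, -0.9, 6.3]
grip_width: 0.516
finger_force: 25.6
```

Request:
jog_arm --pt "0.3 0 0 0.005 0 0 0" --pt "0.3 0 0 0.005 0 0 0" --pt "0.3 0 0 0.005 0 0 0" --pt "0.3 0 0 0.005 0 0 0" --pt "0.3 0 0 0 0 0 0" --pt "0.3 0 0 0 0 0 0" --pt "0.3 0 0 0 0 0 0"

```text
time: 11.15
position: [551.4, 68.6, 48.2]
orientation: [0.0, -0.131, 0.991, -0.0]
wrist_force: [-0.4, 0.2, -0.6]
grip_width: 0.518
finger_force: 25.1
```

```bash
cat >> h.py <<'E'
def weigh():
    F=[]
    for i in range(6):
        r.snapshot("scene");s=r.state();F.append(np.r_[s["wrist_force"],s["effort"][1:3]])
    print(s["time"],s["position"].round(1),np.mean(F,0).round(2),np.std(F,0).round(2))
E
python3 -c "
from h import *
weigh()"
```

```text
11.45 [551.3  68.7  48.1] [ -0.32   0.17  -0.65 -46.75  23.22] [0.62 0.74 0.51 0.08 0.06]
```

Request:
jog_arm --pt "0.3 0 0 -0.006 0 0 0" --pt "0.3 0 0 -0.006 0 0 0" --pt "0.3 0 0 -0.004 0 0 0" --pt "0.3 0 0 -0.002 0 0 0" --pt "0.3 0 0 0 0 0 0" --pt "0.2 0 0 0 0 0 0" --pt "0 0 0 0 0 0 0" --pt "-0.2 0 0 0 0 0 0" --pt "-0.5 0 0 0 0 0 0" --pt "-0.5 0 0 0 0 0 0" --pt "-0.5 0 0 0 0 0 0" --pt "-0.5 0 0 0 0 0 0"

```text
time: 12.45
position: [551.6, 68.7, 30.3]
orientation: [0.001, -0.131, 0.991, -0.0]
wrist_force: [0.2, -0.5, 0.1]
grip_width: 0.751
finger_force: 0.0
```

Request:
jog_arm --pt "-0.5 0 0 0.02 0 0 0" --pt "-0.5 0 0 0.03 0 0 0" --pt "-0.5 0 0 0.03 0 0 0" --pt "-0.5 0.0325 0.0085 0 0 0 0" --pt "-0.5 0.0325 0.0085 0 0 0 0" --pt "-0.5 0 0 -0.02 0 0 0" --pt "-0.5 0 0 -0.02 0 0 0" --pt "-0.5 0 0 -0.02 0 0 0" --pt "-0.5 0 0 -0.02 0 0 0" --pt "-0.5 0 0 0 0 0 0" --pt "-0.5 0 0 0 0 0 0"

```text
time: 13.37
position: [615.1, 85.6, 29.2]
orientation: [-0.001, -0.131, 0.991, -0.0]
wrist_force: [-0.1, 0.2, -0.2]
grip_width: 0.753
finger_force: 0.0
```

Request:
jog_arm --force 25 --pt "0.3 0 0 0 0 0 0" --pt "0.3 0 0 0 0 0 0" --pt "0.3 0 0 0 0 0 0" --pt "0.3 0 0 0 0 0 0" --pt "0.3 0 0 0 0 0 0" --pt "0.3 0 0 0 0 0 0"

```text
time: 13.87
position: [618.0, 85.7, 32.1]
orientation: [0.002, -0.131, 0.991, -0.0]
wrist_force: [-1.3, 0.2, 6.8]
grip_width: 0.527
finger_force: 25.4
```

Request:
jog_arm --pt "0.3 0 0 0.005 0 0 0" --pt "0.3 0 0 0.005 0 0 0" --pt "0.3 0 0 0.005 0 0 0" --pt "0.3 0 0 0.005 0 0 0" --pt "0.3 0 0 0 0 0 0" --pt "0.3 0 0 0 0 0 0" --pt "0.3 0 0 0 0 0 0"

```text
time: 14.45
position: [616.4, 85.6, 50.2]
orientation: [0.0, -0.131, 0.991, -0.0]
wrist_force: [0.1, -1.0, -1.5]
grip_width: 0.524
finger_force: 25.0
```

```bash
python3 -c "
from h import *
weigh()"
```

```text
14.75 [616.3  85.7  50.1] [  0.07  -0.19  -0.59 -53.26  24.45] [0.48 0.65 0.36 0.09 0.06]
```

Request:
jog_arm --pt "0.3 0 0 -0.006 0 0 0" --pt "0.3 0 0 -0.006 0 0 0" --pt "0.3 0 0 -0.004 0 0 0" --pt "0.3 0 0 -0.002 0 0 0" --pt "0.3 0 0 0 0 0 0" --pt "0.2 0 0 0 0 0 0" --pt "0 0 0 0 0 0 0" --pt "-0.2 0 0 0 0 0 0" --pt "-0.5 0 0 0 0 0 0" --pt "-0.5 0 0 0 0 0 0" --pt "-0.5 0 0 0 0 0 0" --pt "-0.5 0 0 0 0 0 0"

```text
time: 15.75
position: [616.7, 85.7, 32.2]
orientation: [0.001, -0.131, 0.991, -0.0]
wrist_force: [0.2, -0.3, 0.5]
grip_width: 0.748
finger_force: 0.0
```

Request:
jog_arm --pt "-0.5 0 0 0.02 0 0 0" --pt "-0.5 0 0 0.03 0 0 0" --pt "-0.5 0 0 0.03 0 0 0" --pt "-0.5 -0.0315 -0.0085 0 0 0 0" --pt "-0.5 -0.0315 -0.0085 0 0 0 0" --pt "-0.5 -0.0315 -0.0085 0 0 0 0" --pt "-0.5 -0.0315 -0.0085 0 0 0 0" --pt "-0.5 0 0 -0.02 0 0 0" --pt "-0.5 0 0 -0.02 0 0 0" --pt "-0.5 0 0 -0.02 0 0 0" --pt "-0.5 0 0 -0.02 0 0 0" --pt "-0.5 0 0 0 0 0 0" --pt "-0.5 0 0 0 0 0 0"

```text
time: 16.83
position: [489.3, 51.7, 31.7]
orientation: [-0.001, -0.131, 0.991, -0.0]
wrist_force: [-0.5, 0.0, 1.4]
grip_width: 0.748
finger_force: 0.0
```

Request:
jog_arm --force 40 --pt "0.3 0 0 0 0 0 0" --pt "0.3 0 0 0 0 0 0" --pt "0.3 0 0 0 0 0 0" --pt "0.3 0 0 0 0 0 0" --pt "0.3 0 0 0 0 0 0" --pt "0.3 0 0 0 0 0 0"

```text
time: 17.33
position: [491.9, 51.8, 33.8]
orientation: [0.002, -0.131, 0.991, -0.0]
wrist_force: [-1.9, 0.9, 5.3]
grip_width: 0.526
finger_force: 39.8
```

Request:
jog_arm --pt "0.3 0 0 0.005 0 0 0" --pt "0.3 0 0 0.005 0 0 0" --pt "0.3 0 0 0.005 0 0 0" --pt "0.3 0 0 0.005 0 0 0" --pt "0.3 0 0 0 0 0 0" --pt "0.3 0 0 0 0 0 0" --pt "0.3 0 0 0 0 0 0"

```text
time: 17.92
position: [490.4, 51.6, 52.3]
orientation: [0.001, -0.131, 0.991, -0.0]
wrist_force: [-0.0, 0.1, -2.5]
grip_width: 0.527
finger_force: 39.4
```

```bash
python3 -c "
from h import *
weigh()"
```

```text
18.2167 [490.3  51.7  52.1] [  0.12  -0.08  -2.19 -41.32  22.93] [0.45 0.32 0.5  0.07 0.06]
```

The third tub weighs about 2.2 N (the others 0.6 N), so this is the full one. I carry it over.

Request:
jog_arm --pt "0.3 0 0 0.01 0 0 0" --pt "0.3 0 0 0.02 0 0 0" --pt "0.3 0 0 0.02 0 0 0" --pt "0.3 0 0 0.02 0 0 0" --pt "0.3 0 0 0.02 0 0 0" --pt "0.3 0 0 0.02 0 0 0" --pt "0.3 0 0 0.01 0 0 0" --pt "0.3 0 0 0 0 0 0"

```text
time: 18.88
position: [492.5, 51.6, 175.3]
orientation: [0.003, -0.131, 0.991, -0.001]
wrist_force: [0.0, -0.2, -2.3]
grip_width: 0.529
finger_force: 39.6
```

Request:
jog_arm --pt "0.3 0.001 -0.01 0 0 0 0" --pt "0.3 0.001 -0.02 0 0 0 0" --pt "0.3 0.001 -0.024 0 0 0 0" --pt "0.3 0.001 -0.025 0 0 0 0" --pt "0.3 0.001 -0.025 0 0 0 0" --pt "0.3 0.001 -0.025 0 0 0 0" --pt "0.3 0.001 -0.025 0 0 0 0" --pt "0.3 0.001 -0.025 0 0 0 0" --pt "0.3 0.001 -0.025 0 0 0 0" --pt "0.3 0.001 -0.025 0 0 0 0" --pt "0.3 0 -0.025 0 0 0 0" --pt "0.3 0 -0.025 0 0 0 0" --pt "0.3 0 -0.025 0 0 0 0" --pt "0.3 0 -0.025 0 0 0 0" --pt "0.3 0 -0.015 0 0 0 0" --pt "0.3 0 -0.01 0 0 0 0" --pt "0.3 0 0 0 0 0 0" --pt "0.3 0 0 0 0 0 0"

```text
time: 20.38
position: [500.0, -301.8, 171.5]
orientation: [0.0, -0.13, 0.991, 0.001]
wrist_force: [0.1, 0.7, -1.9]
grip_width: 0.528
finger_force: 40.3
```

```bash
python3 - <<'E'
from h import *
im=r.snapshot("scene");cv2.imwrite("pics/scene4.png",cv2.resize(im[100:340,150:450],None,fx=2.5,fy=2.5))
s=r.state();P=s["position"];print(s["time"],P)
for d in(-28,54):print(((proj("scene",[P+[0,0,d]])-[150,100])*2.5).round())
E
```

```text
20.4333 [ 500.1537064  -301.19033275  171.78830521]
[[131. 188.]]
[[116. 131.]]
```

View pics/scene4.png

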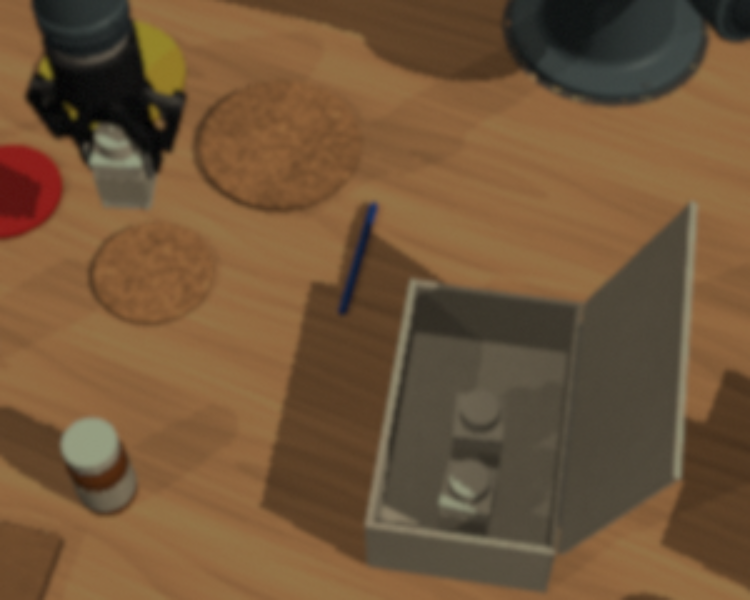

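The full tub hangs upright over the small coaster, its lower edge at about (127,205). The other two tubs still stand in the box and the lid is open.

Request:
jog_arm --pt "0.3 0 0 -0.01 0 0 0" --pt "0.3 0 0 -0.02 0 0 0" --pt "0.3 0 0 -0.02 0 0 0" --pt "0.3 0 0 -0.02 0 0 0" --pt "0.3 0 0 -0.02 0 0 0" --pt "0.3 0 0 -0.015 0 0 0" --pt "0.3 0 0 -0.01 0 0 0" --pt "0.3 0 0 -0.008 0 0 0" --pt "0.3 0 0 -0.004 0 0 0" --pt "0.3 0 0 -0.002 0 0 0" --pt "0.3 0 0 0 0 0 0" --pt "0.3 0 0 0 0 0 0" --pt "0.3 0 0 0 0 0 0"

```text
time: 21.52
position: [501.2, -302.9, 44.3]
orientation: [0.001, -0.131, 0.991, -0.001]
wrist_force: [-0.5, -0.6, -2.1]
grip_width: 0.528
finger_force: 40.3
```

Request:
jog_arm --pt "0.3 0 0 -0.001 0 0 0" --pt "0.3 0 0 -0.001 0 0 0" --pt "0.3 0 0 -0.001 0 0 0" --pt "0.3 0 0 0 0 0 0"

```text
time: 21.85
position: [500.4, -302.3, 40.2]
orientation: [0.0, -0.131, 0.991, -0.0]
wrist_force: [-0.7, 0.3, -1.4]
grip_width: 0.524
finger_force: 40.3
```

Request:
jog_arm --pt "0.3 0 0 -0.001 0 0 0" --pt "0.3 0 0 -0.001 0 0 0" --pt "0.3 0 0 0 0 0 0" --pt "0.3 0 0 0 0 0 0"

```text
time: 22.18
position: [500.4, -302.3, 38.2]
orientation: [0.0, -0.131, 0.991, -0.0]
wrist_force: [-0.1, -0.9, -2.9]
grip_width: 0.524
finger_force: 40.3
```

Request:
jog_arm --pt "0.3 0 0 -0.001 0 0 0" --pt "0.3 0 0 0 0 0 0" --pt "0.3 0 0 0 0 0 0"

```text
time: 22.43
position: [500.5, -302.3, 37.3]
orientation: [0.001, -0.131, 0.991, -0.0]
wrist_force: [0.3, -0.3, -3.3]
grip_width: 0.529
finger_force: 40.3
```

Request:
jog_arm --pt "0.3 0 0 -0.001 0 0 0" --pt "0.3 0 0 0 0 0 0" --pt "0.3 0 0 0 0 0 0"

```text
time: 22.68
position: [500.6, -302.4, 36.8]
orientation: [0.001, -0.131, 0.991, -0.0]
wrist_force: [-1.2, 0.6, 3.0]
grip_width: 0.526
finger_force: 40.6
```

Contact (+3 N). I release gradually and retreat upwards.

Request:
jog_arm --force 20 --pt "0.2 0 0 0 0 0 0" --pt "0 0 0 0 0 0 0" --pt "-0.1 0 0 0 0 0 0" --pt "-0.2 0 0 0 0 0 0" --pt "-0.4 0 0 0 0 0 0" --pt "-0.5 0 0 0 0 0 0" --pt "-0.6 0 0 0 0 0 0" --pt "-0.6 0 0 0 0 0 0" --pt "-0.6 0 0 0.01 0 0 0" --pt "-0.6 0 0 0.02 0 0 0" --pt "-0.6 0 0 0.03 0 0 0" --pt "-0.6 0 0 0.03 0 0 0" --pt "-0.6 0 0 0.03 0 0 0" --pt "-0.6 0 0 0.03 0 0 0" --pt "-0.6 0 0 0.03 0 0 0" --pt "-0.6 -0.03 0.02 0.02 0 0 0" --pt "-0.6 -0.03 0.02 0 0 0 0" --pt "-0.6 -0.02 0.02 0 0 0 0" --pt "-0.6 0 0 0 0 0 0"

```text
time: 24.27
position: [416.2, -238.4, 237.0]
orientation: [-0.001, -0.131, 0.991, 0.001]
wrist_force: [-0.8, 1.1, -0.3]
grip_width: 0.803
finger_force: 0.0
```

```bash
python3 - <<'E'
from h import *
im=r.snapshot("scene");cv2.imwrite("pics/scene5.png",cv2.resize(im[100:340,150:450],None,fx=2.5,fy=2.5))
print(r.state()["time"],((proj("scene",[[500,-302,90],[500,-302,8]])-[150,100])*2.5).round())
E
```

```text
24.3167 [[140. 222.]
 [152. 270.]]
```

View pics/scene5.png

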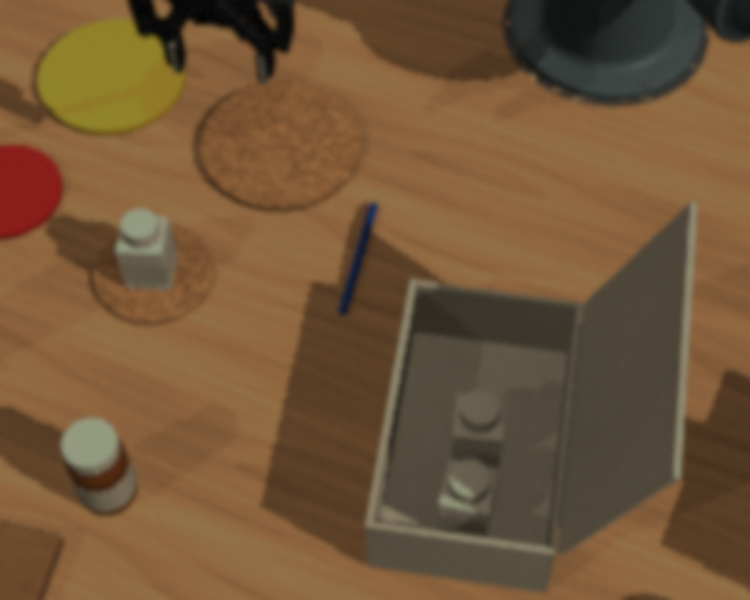

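The tub stands upright on the coaster, with its cap at (140,222), as projected. The lid is open, and the two light tubs are standing in the box.

```bash
python3 -c "
from rig import r
print(r.hand_in())"
```

```text
the job is handed in; nothing more can be done
None
```

I opened the lid to its stop and found the full tub by weight (about 2.2 N, against about 0.6 N for the other two). It now stands upright on the small cork coaster, with the light tubs still in the box; I handed the job in at about 24 s.

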